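# Catch the photometer's falling cover and lower it shut

### The job

Close the orange cover of the photometer without letting it slam. With the fingertips push the open cover from behind until it falls forward of its own weight, let it go, catch it from below on the outside of a finger while it is still well open, and lower it gently on the finger until it is fully shut. Do not pinch the cover, do not lift, tip or shove the photometer, leave the other things alone, and finish clear of everything.

Things in the scene. Friction and masses are not known exactly. Their poses are not given: they have to be found in the camera images.
- photometer: Bench photometer, 100 x 190 x 87 mm high, 2.2 kg, loose on rubber feet. Origin: centre of its underside; x from its front (which faces the robot's left) to its back, y to its left (away from the robot), z up. Left part (y -30 to 95 mm): white open sample well with clear cuvettes, rim at z = 87 mm, front wall at x = -50 mm; the orange cover shuts it. Right part: grey control panel, 70 mm high.
- cover (a joint): Cover angle, rad: 0 shut (level on the rim), pi/2 upright; at first 1.75 to 1.85, leaning back and settling on its stop at 1.85. Forward of its balance point (1.57) it falls to the front on a damped hinge at 0.7 x cos(angle) rad/s (0.6 to 0.85 at most): some 3 s from 1.40 to 0.60. Falling so to the end is a slam: from 0.4 to 0.05 rad keep it slower than 0.45 rad/s, best about 0.15. No latch.
- cover_hinge (a point): Middle of the hinge axis, which lies along the photometer's y at the back of the well: fixed at x = 45, y = 32.5, z = 91 mm of the photometer. The orange cover is a flat plate 121 mm wide and 5 mm thick (7 mm near its middle), 0.14 kg. A fixed pile of papers, 40 mm high, lies on the worktop in front of the photometer: keep the fingers above it.
- cover_bead (a point): Middle of the black round bead (8 mm thick, 108 mm long, parallel to the hinge) along the cover's free edge, on the bead's axis, 117 mm from the hinge axis; it presses down with about 0.7 N. With the cover shut it lies at x = -72, z = 91 mm of the photometer, 22 mm in front of the front wall, so that a finger sloping down and forward fits under it from the front.
- capped_bottle: Small white bottle with a red cap, 46 mm wide, 100 mm high; bystander. Origin: centre of its underside.
- stoppered_flask: Conical flask with a red stopper, 64 mm wide, 115 mm high; bystander. Origin: centre of its underside.
- small_beaker: Small glass beaker, 46 x 52 mm, 59 mm high; bystander. Origin: centre of its underside.
- grease_tin: Round light grey tin with a blue label, 54 mm wide, 24 mm high; bystander. Origin: centre of its underside.
- marker: White and blue marker pen lying on the worktop, 135 mm long, 17 mm thick; bystander. Origin: under its middle.

How it is judged:
By the outcome, as a careful person would: the job done as asked, in the order asked, and still so for the second after the job is handed in, with the robot touching nothing.
It also fails if it takes over 54 s, if anything falls off the work surface, if the arm or the gripper's body presses on something with over 40 N, if the wrist force passes 120 N, or if a joint passes its speed limit or range.

### The arm

A 7-joint arm with a two-finger parallel gripper is mounted at the origin on a cart in front of the work surface, level with it; the furniture and walls round the work are solid. World frame = base frame: x ahead of the robot, y to its left, z up, the work surface at z = 0. Lengths are in m, angles in rad, forces in N, time in s.
With the tool pointing down it reaches from about 0.35 to 0.9 m from the base axis. Payload 19.9 kg.
Tool frame: the origin (TCP) lies midway between the tips of the shut fingers; the grasp point (between the pads) lies 19 mm behind it; x points along the fingers, y is the direction in which the jaws open and shut, and the axes are right-handed (so a half turn about x gives the same grasp; the last joint's range is limited). The gripper opens to 85 mm and grips with 20 to 120 N. Pads are 22 mm wide; open, the fingers measure 114 mm over their backs; the gripper's body (76 mm by 85 mm) begins 54 mm behind the grasp point. The pads swing forward as they close: fully open they stand 13 mm farther back than shut.
Start: joints at [1.254, 0.417, -0.01, 1.614, 0.005, 1.111, -0.053], TCP at [0.17, -0.601, 0.231] pointing down, gripper open.
Joint ranges: [-2.81, 2.81], [-0.39, 2.02], [-1.27, 1.25], [0.06, 2.57], [-1.19, 4.33], [0.19, 2], [-2.82, 2.82]. Speed limits (rad/s): [1.89, 1.89, 2.39, 2.39, 3.01, 3.01, 3.01].

### API

Orientations are given as a unit quaternion [w, x, y, z].
In Python, from plant import manip, fingers, read_state, optics gives the robot as it stands. The module is installed in compiled form; this text tells all that it offers. Calls block until the motion is done:
- manip.movep(position, orientation): joint-space move of the TCP to a pose.
- manip.movel(position, frame=None, rate=0.15): straight line of the TCP; frame=None keeps the orientation; rate is the mean speed in m/s.
- manip.set_joints(angles): joint-space move.
- fingers.open_jaws() and fingers.grab(newtons=None): open the fingers fully, or close them until they stop; newtons is the grip in N (None keeps the last).
- manip.hold(seconds).
- manip.ik(position, orientation): joint angles nearest the present ones, or None.
- read_state(): the state.
- optics.get_image(name): name is "scene" or "top" or "wrist"; returns (picture, depth): 384x512x3 uint8, blue, green, red; 384x512 float32, m along the optical axis (not along the pixel's ray), 0 where there is no reading.
- optics.calibration(name): a dict with "vfov" (degrees; the focal length in pixels is half the picture's height over the tangent of half this angle, whatever the lens; pixels are square), "cx", "cy" (the principal point, pixels), "origin" and "orientation" of the camera in the world. Camera axes: x right, y down, z forward; pixel columns grow to the right and rows downward; lengths in m; the calibration is good to about 2 mm. The wrist camera is an equidistant fisheye: a pixel r from the principal point sees the ray r / f radians off the axis. A picture is of the moment at which its call begins: read the wrist's pose just before it. calibration takes no time and is no camera call; for the wrist camera it gives the pose at the moment of the call.
A pose or a line that the arm cannot do raises manip.IKError and nothing moves.
- manip.job_done(): hands the job in, once; it reports no verdict.
The state is a dict: "clock": time; "qpos": joint angles; "qd": joint speeds; "joint_efforts": joint torques, N m; "ee_pos": TCP position; "eef_rot": TCP orientation; "ft_force": force on the tool from outside, world axes, zero at the start; "ft_torque": the same for the moment, N m; "finger_gap": opening from 0.0 (shut) to 1.0 (fully open).
Only numpy, scipy, OpenCV 4.12 (cv2) and the standard library are available. Lean on these libraries where they do the work, as an engineer would, in place of code of your own. Each camera call takes 0.05 s, during which the arm holds its last target. There are 200 camera calls.

## Working session

There is one attempt and no reset: what is moved stays moved. The work goes in short steps, each a Python script; the robot and the scene stay as the last script left them, time stands still between calls to the robot, and variables do not carry over. Pictures are saved under pics/ and viewed, on a budget of 10 in all, crops included, one or two more only if the job needs it, and the job is handed in when it is done.

```bash
mkdir -p pics; ls
python3 - <<'E'
from plant import manip, fingers, read_state, optics
import cv2,numpy as np
s=read_state(); print(s)
for n in ("scene","top"):
    im,d=optics.get_image(n); cv2.imwrite(f"pics/{n}0.png",im); np.save(f"pics/{n}0.npy",d); print(n,optics.calibration(n))
a=cv2.imread("pics/scene0.png")
E
```

```text
pics
{'clock': 0.0, 'qpos': array([ 1.25352808,  0.41798733, -0.01031984,  1.6142008 ,  0.00470664,
        1.11067709, -0.05301699]), 'qd': array([-0.00064831,  0.00033528, -0.00079833,  0.00077274,  0.00055472,
       -0.00103862, -0.00021599]), 'joint_efforts': array([-2.40058962e-04, -8.64440274e+01,  6.79443106e-01, -4.34893477e+01,
        1.92605885e-02,  7.36000162e-03, -3.36646721e-06]), 'ee_pos': array([ 0.1700791 , -0.60104311,  0.23064066]), 'eef_rot': array([-0.09676188, -0.70030243, -0.0976252 ,  0.70048767]), 'ft_force': array([-0.0301409 , -0.09178438, -1.11045008]), 'ft_torque': array([-0.00309335,  0.03246727,  0.04258374]), 'finger_gap': 1.00132033234184}
scene {'vfov': 46.83674746632751, 'cx': 249.89922009258186, 'cy': 192.68909872364503, 'origin': array([-0.00198661, -0.78349213,  1.30242915]), 'orientation': array([-0.29363606,  0.90859709, -0.28421618,  0.08631543])}
top {'vfov': 52.34932492414907, 'cx': 254.5575271836467, 'cy': 186.57119847195494, 'origin': array([ 0.34205402, -0.08072725,  1.10416801]), 'orientation': array([-0.05228292,  0.71191559, -0.69923069,  0.03897592])}
```

View pics/scene0.png

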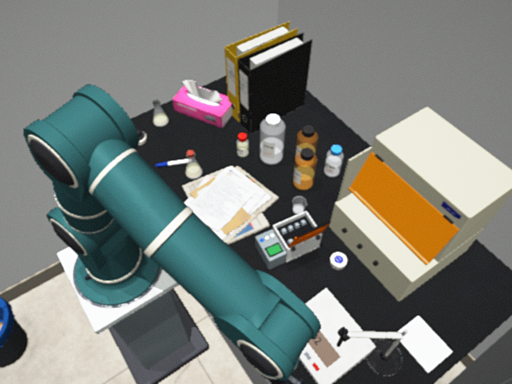

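View pics/top0.png

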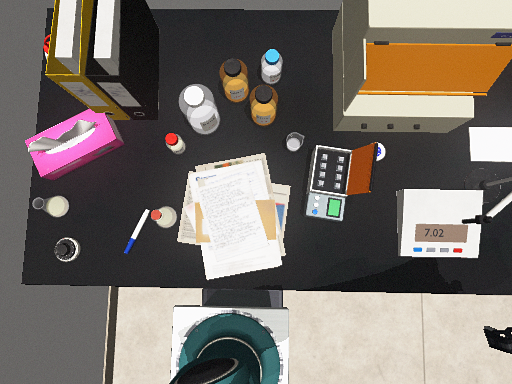

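The pictures show the photometer at top-view pixel about (330,180), with its orange cover at (362,168) leaning back. The papers are in front of it at (235,215), the beaker is at (294,142), and the tin is behind the cover at (378,152). Next I'll measure the pose from depth.

```bash
cat > h.py <<'E'
import numpy as np, cv2
from scipy.spatial.transform import Rotation as R
def rot(q): return R.from_quat([q[1],q[2],q[3],q[0]]).as_matrix()
def cloud(d,c):
    h,w=d.shape; f=h/2/np.tan(np.radians(c["vfov"])/2)
    v,u=np.mgrid[:h,:w]
    p=np.stack([(u-c["cx"])/f*d,(v-c["cy"])/f*d,d],-1)
    return p@rot(c["orientation"]).T+c["origin"]
def orange(im):
    hsv=cv2.cvtColor(im,cv2.COLOR_BGR2HSV)
    return cv2.inRange(hsv,(5,170,70),(18,255,255))>0
E
python3 - <<'E'
from h import *
from plant import optics
for n in ("top","scene"):
    im=cv2.imread(f"pics/{n}0.png"); d=np.load(f"pics/{n}0.npy"); P=cloud(d,optics.calibration(n))
    x,y,z=P[...,0],P[...,1],P[...,2]
    box=(x>0.2)&(x<0.55)&(y<-0.1)&(y>-0.4)&(d>0)
    for lo,hi in((0.045,0.095),(0.078,0.095),(0.06,0.076)):
        m=box&(z>lo)&(z<hi)&~orange(im)
        m=cv2.morphologyEx(m.astype(np.uint8),cv2.MORPH_OPEN,np.ones((3,3)))
        k,l,st,_=cv2.connectedComponentsWithStats(m); i=1+np.argmax(st[1:,4]); q=P[l==i]
        r=cv2.minAreaRect(q[:,:2].astype(np.float32)*1000); print(n,lo,hi,len(q),r,np.median(q[:,2]), cv2.boxPoints(r).round().tolist())
    m=orange(im)&box&(z>0.05)
    q=P[m]; print("orange",m.sum(),q.min(0),q.max(0))
    c=q.mean(0); u,s,vt=np.linalg.svd(q-c,full_matrices=False); print(c,vt,s/np.sqrt(len(q)))
    print("flat z", np.median(z[box&(abs(z)<.02)]))
a=cv2.imread("pics/top0.png")[100:240,170:400]; b=cv2.imread("pics/scene0.png")[180:290,170:360]
a=cv2.resize(a,None,fx=3,fy=3,interpolation=2); cv2.imwrite("pics/topc.png",a)
E
```

```text
top 0.045 0.095 2212 ((475.04827880859375, -254.9028778076172), (100.48648834228516, 159.3058624267578), 82.31196594238281) 0.06617080018413724 [[389.0, -294.0], [547.0, -315.0], [561.0, -216.0], [403.0, -194.0]]Traceback (most recent call last):
  File "<stdin>", line 10, in <module>
    return _wrapfunc(a, 'argmax', axis=axis, out=out, **kwds)
    return bound(*args, **kwds)
ValueError: attempt to get argmax of an empty sequence
```

Run:
```python
from h import *
from plant import optics
for n in ("top","scene"):
    im=cv2.imread(f"pics/{n}0.png"); d=np.load(f"pics/{n}0.npy"); P=cloud(d,optics.calibration(n))
    x,y,z=P[...,0],P[...,1],P[...,2]
    box=(x>0.3)&(x<0.65)&(y<-0.1)&(y>-0.4)&(d>0)
    m=box&(z>.045)&(z<.1)&~orange(im)
    m=cv2.morphologyEx(m.astype(np.uint8),cv2.MORPH_OPEN,np.ones((3,3)))
    k,l,st,_=cv2.connectedComponentsWithStats(m)
    for i in range(1,k):
        if st[i,4]<100: continue
        q=P[l==i]; r=cv2.minAreaRect(q[:,:2].astype(np.float32)*1000); print(n,len(q),r,np.percentile(q[:,2],[5,25,50,75,95]).round(4), cv2.boxPoints(r).round().tolist())
    m=orange(im)&box&(z>0.05)
    q=P[m]; print("orange",m.sum(),q.min(0),q.max(0))
    c=q.mean(0); u,s,vt=np.linalg.svd(q-c,full_matrices=False); print(c,vt,s/np.sqrt(len(q)))
    print("flat z", np.median(z[box&(abs(z)<.02)]))
a=cv2.imread("pics/top0.png")[110:230,270:400]; b=cv2.imread("pics/scene0.png")[190:280,240:360]
a=cv2.resize(a,(520,480),interpolation=2); b=cv2.resize(b,(640,480),interpolation=2)
cv2.imwrite("pics/topc.png",a); cv2.imwrite("pics/scenec.png",b)
```

```text
top 2758 ((490.4352722167969, -257.28375244140625), (100.48217010498047, 190.13356018066406), 81.99967193603516) [0.0617 0.0645 0.0664 0.0692 0.0859] [[389.0, -294.0], [578.0, -320.0], [592.0, -221.0], [403.0, -194.0]]
orange 1020 [ 0.45184769 -0.3448118   0.09391906] [ 0.57354676 -0.29842588  0.20381775]
[ 0.51220131 -0.32135178  0.15032347] [[-0.99062774  0.13596631  0.0130327 ]
 [-0.02520082 -0.27571445  0.96090918]
 [-0.13424458 -0.95157485 -0.27655685]] [0.03472964 0.03074685 0.00085364]
flat z -0.0014878024086726338
scene 1698 ((490.08160400390625, -260.49151611328125), (110.98623657226562, 191.6949920654297), 81.332763671875) [0.0544 0.0657 0.069  0.0745 0.0884] [[387.0, -301.0], [576.0, -330.0], [593.0, -220.0], [404.0, -191.0]]
orange 202 [ 0.45201769 -0.34237293  0.09861103] [ 0.57024075 -0.30240684  0.20707646]
[ 0.50644483 -0.32596091  0.15561164] [[-0.9888804   0.14870604  0.00143614]
 [-0.03551032 -0.24549582  0.96874703]
 [-0.1444111  -0.95792396 -0.24804661]] [0.03452046 0.02581169 0.00126645]
flat z 0.0013229377089505334
```

```bash
python3 -c "
import cv2,numpy as np
a=cv2.imread('pics/topc.png');b=cv2.imread('pics/scenec.png');
cv2.imwrite('pics/both.png',np.hstack([cv2.resize(a,(390,360)),cv2.resize(b,(410,360))]))"
```

```text
(no output)
```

View pics/both.png

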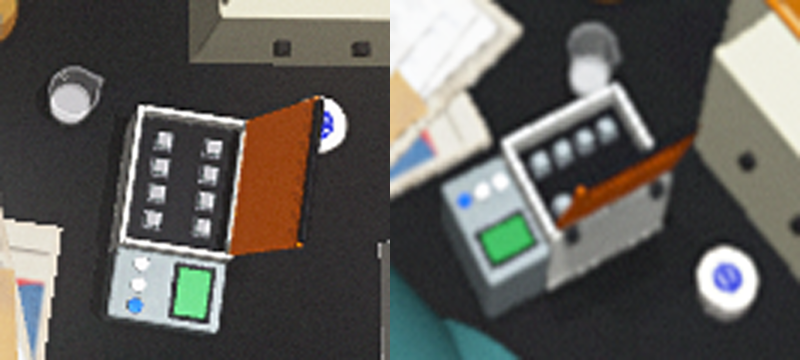

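The photometer's centre is (0.4905, -0.2573). Its +x (back) axis points along world yaw -98°, and the cover stands at about 1.85 rad. The scene crop shows clear space behind the cover, with the tin behind it near the robot, and a free strip in front of the wall. My plan is to keep one fixed tool orientation, with the shut fingers sloping down toward the back. I'll hook behind the bead, pull it past balance, lift over, drop in front and catch the bead on the upper finger's back. First I'll check reach and obstacles.

```bash
cat >> h.py <<'E'
C=np.array([.4905,-.2573,0]); YAW=np.radians(-98.0)
X=np.array([np.cos(YAW),np.sin(YAW),0]); Y=np.array([-X[1],X[0],0]); Z=np.array([0,0,1.])
def W(x,y,z): return C+(x*X+y*Y)/1000+Z*z/1000   # photometer mm -> world m
def quat(a,phi,flip=1,horiz=False):
    h=np.cos(phi)*X+np.sin(phi)*Y; t=np.cos(a)*h-np.sin(a)*Z; n=np.sin(a)*h+np.cos(a)*Z
    y=flip*(np.cross(Z,h) if horiz else n)
    q=R.from_matrix(np.stack([t,y,np.cross(t,y)],1)).as_quat(); return np.r_[q[3],q[:3]]
E
python3 - <<'E'
from h import *
from plant import optics,manip
for n in ("top",):
    im=cv2.imread(f"pics/{n}0.png"); d=np.load(f"pics/{n}0.npy"); P=cloud(d,optics.calibration(n))
    x,y,z=P[...,0],P[...,1],P[...,2]
    for y0 in(-.1,-.15,-.2,-.25,-.3,-.35,-.4):
        m=(abs(y-y0)<.025)&(d>0)&(x>.55)
        print(y0,[round(float(x[m&(abs(z-k)<.025)].min()),3) if (m&(abs(z-k)<.025)).any() else None for k in(.13,.18,.23,.28,.35)])
    m=(d>0)&(z>.03)&(z<.06)&(x>.1)&(x<.5)&(y>-.2)&(y<.15)
    print("pile",[(round(a,2),round(float(y[m&(abs(x-a)<.01)].min()),3)) for a in np.arange(.14,.46,.04) if (m&(abs(x-a)<.01)).any()])
pts=[(90,0,230),(75,0,190),(34,0,195),(34,0,250),(-90,0,250),(-110,0,170),(-40,0,165),(-72,0,75),(-110,0,65)]
for hz in(False,True):
  for a in(40,50,60):
    for phi in(0,20,40,60):
      for f in(1,-1):
        q=quat(np.radians(a),np.radians(phi),f,hz); J=[manip.ik(W(*p),q) for p in pts]
        ok=[j is not None for j in J]
        if sum(ok)>6: print(hz,a,phi,f,sum(ok), np.round(J[3],2) if J[3] is not None else ok)
E
```

```text
-0.1 [0.662, 0.678, None, None, None]
-0.15 [None, None, None, None, None]
-0.2 [None, None, None, None, None]
-0.25 [None, None, None, None, None]
-0.3 [0.55, 0.659, 0.659, 0.659, 0.659]
-0.35 [0.551, 0.55, 0.552, 0.706, 0.734]
-0.4 [0.648, 0.653, 0.683, 0.707, 0.734]
pile [(np.float64(0.26), -0.067), (np.float64(0.3), -0.129), (np.float64(0.34), -0.123), (np.float64(0.38), -0.12), (np.float64(0.42), -0.199)]
False 40 0 1 9 [ 0.74  0.48 -0.85  1.93  1.2   1.47 -2.34]
False 40 0 -1 9 [ 0.41  0.38 -0.44  1.94  1.08  1.31  0.86]
False 40 20 1 9 [ 1.03  0.43 -1.13  2.11  1.41  1.28 -2.21]
False 40 20 -1 9 [ 0.44  0.24 -0.41  2.13  1.24  1.01  0.99]
False 40 40 1 9 [ 1.3   0.28 -1.24  2.26  1.56  0.87 -2.04]
False 40 40 -1 9 [-0.17  0.09  0.35  2.3   1.43  0.58  1.1 ]
False 40 60 1 9 [ 1.44  0.09 -1.09  2.34  1.91  0.31 -2.07]
False 40 60 -1 9 [ 1.44  0.09 -1.09  2.34  1.91  0.31  1.08]
False 50 0 1 9 [ 0.61  0.35 -0.58  1.91  0.96  1.23 -2.14]
False 50 0 -1 9 [ 0.53  0.33 -0.48  1.91  0.93  1.21  1.02]
False 50 20 1 9 [ 0.92  0.28 -0.87  2.05  1.11  1.03 -1.95]
False 50 20 -1 9 [ 0.58  
[... 1361 characters left out ...]
 1 9 [ 0.71  0.23 -0.63  2.06  1.05  0.96 -0.35]
True 50 20 -1 9 [ 1.08  0.35 -1.08  2.05  1.18  1.11  2.72]
True 50 40 1 9 [ 0.87  0.12 -0.67  2.17  1.08  0.63 -0.05]
True 50 60 1 9 [ 0.89  0.04 -0.5   2.24  0.82  0.27  0.57]
True 60 0 1 9 [ 0.61  0.3  -0.47  1.87  0.74  1.13 -0.36]
True 60 0 -1 9 [ 1.06  0.47 -1.08  1.86  0.97  1.32  2.62]
True 60 20 1 9 [ 0.73  0.21 -0.56  1.98  0.78  0.91 -0.07]
True 60 20 -1 9 [-0.7   0.31  1.1   2.02  0.25  0.7  -2.76]
True 60 40 1 9 [ 0.81  0.13 -0.54  2.07  0.69  0.66  0.36]
True 60 40 -1 9 [ 0.68  0.12 -0.4   2.08  0.66  0.65 -2.76]
True 60 60 1 9 [ 0.84  0.08 -0.43  2.12  0.35  0.47  1.04]
True 60 60 -1 9 [ 0.86  0.08 -0.46  2.12  0.36  0.47 -2.1 ]
```

```bash
cat >> h.py <<'E'
A=np.radians(50); Q=quat(A,0,-1); YC=10.
T=np.array([np.cos(A),-np.sin(A)]); N=np.array([np.sin(A),np.cos(A)])
def bead(th): return np.array([45-117*np.cos(th),91+117*np.sin(th)])
def P(xz): return W(xz[0],YC,xz[1])
def behind(th,L=18,d=14.5): return bead(th)+N*(d+4)+T*L
def under(th,L=18,d=14.5): return bead(th)-N*(d+4)+T*L
def angle(name="scene",save=None):
    from plant import optics
    im,d=optics.get_image(name); p=cloud(d,optics.calibration(name))
    if save: cv2.imwrite(save,im)
    rel=(p-W(45,32.5,91)); lx,ly,lz=rel@X,rel@Y,rel[...,2]
    r=np.hypot(lx,lz); m=orange(im)&(d>0)&(r<.118)&(r>.03)&(abs(ly)<.06)&(lz>-.02)
    if m.sum()<30: return None,int(m.sum())
    return float(np.median(np.arctan2(lz[m],-lx[m]))),int(m.sum())
E
python3 - <<'E'
from h import *
from plant import manip,fingers,read_state,optics
st=lambda s:print(s,round(read_state()["clock"],2),angle(),read_state()["ft_force"].round(2))
print(angle())
manip.movel([.17,-.60,.42],rate=.3)
fingers.grab(20)
manip.movep(P((130,290)),Q); st("above")
b=behind(1.85); manip.movel(P(b+[22,0]),rate=.12)
print(angle("scene","pics/a.png"),angle("top","pics/b.png")); st("behind"); print(read_state()["finger_gap"])
a=cv2.imread("pics/a.png")[150:290,190:370]; b=cv2.imread("pics/b.png")[80:230,220:400]
cv2.imwrite("pics/ab.png",np.hstack([cv2.resize(a,(400,311)),cv2.resize(b,(373,311))]))
E
```

```text
(1.8923237381946665, 169)
above 3.2 (1.8976526162064045, 129) [-0.71  0.46  0.61]
(1.883687028320111, 107) (1.8326516193655316, 54)
behind 4.24 (1.8843171103457925, 107) [ 0.82 -0.24 -0.2 ]
0.0007091935084368651
```

View pics/ab.png

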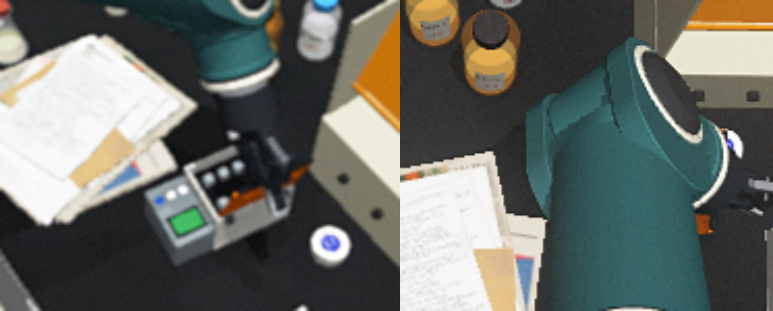

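The scene view shows the fingertips hanging behind the open cover near pixel (270,195), with everything clear. The scene camera reads about 0.035 rad high because it sees the plate's outer face. Next come the push, the release, the move over the top and the catch.

Run:
```python
from h import *
from plant import manip,fingers,read_state,optics
def st(s):
    a=angle(); print(s,round(read_state()["clock"],2),None if a[0] is None else round(a[0]-.035,3),a[1],read_state()["ft_force"].round(2)); return (a[0] or 9)-.035
p0=behind(1.85)
for k in [behind(1.48)+[0,44],(-75,245),(-95,under(.82)[1]),under(.82),under(0)]: assert manip.ik(P(k),Q) is not None
manip.movel(P(p0),rate=.06); st("touch")
manip.movel(P(behind(1.65)),rate=.05); st("1.65")
for th in np.arange(1.50,1.25,-.03):
    manip.movel(P(behind(th)),rate=.04); a1=st(f"{th:.2f}"); manip.hold(.15); a2=st("  ")
    if a2<1.54 and a2<a1-.004: break
else: raise SystemExit("not falling")
b=behind(th)
manip.movel(P(b+[4,38]),rate=.22); st("up")
manip.movel(P((-75,245)),rate=.3); st("fwd")
manip.movel(P((-95,under(.82)[1])),rate=.3); st("down")
manip.movel(P(under(.82)),rate=.2); st("catch pose")
last=9
for i in range(15):
    manip.hold(.2); a=st("wait")
    if abs(a-last)<.006 : break
    last=a
angle("scene","pics/c.png"); im,_=optics.get_image("wrist"); cv2.imwrite("pics/w.png",im)
a=cv2.imread("pics/c.png")[150:290,190:370]
cv2.imwrite("pics/cw.png",np.hstack([cv2.resize(a,(400,311)),cv2.resize(im,(400,311))]))
```

```text
touch 4.86 1.845 127 [0.79 0.57 0.83]
1.65 5.53 1.646 323 [ 0.84 -1.34 -0.92]
1.50 6.17 1.483 496 [-0.09  0.64  0.84]
   6.37 1.471 500 [-0.13 -0.1  -0.68]
up 6.74 1.444 560 [-0.25 -0.18 -0.94]
fwd 7.42 1.355 685 [ 0.89 -0.26  0.06]
down 7.93 1.252 765 [-0.34 -0.06  1.25]
catch pose 8.43 1.107 861 [-0.06 -0.33 -0.12]
wait 8.68 1.009 927 [-0.73 -0.12 -0.71]
wait 8.93 0.894 966 [-0.12  0.13  0.54]
wait 9.18 0.816 985 [-0.17  0.31 -0.8 ]
wait 9.43 0.815 983 [ 0.26  0.99 -0.25]
```

View pics/cw.png

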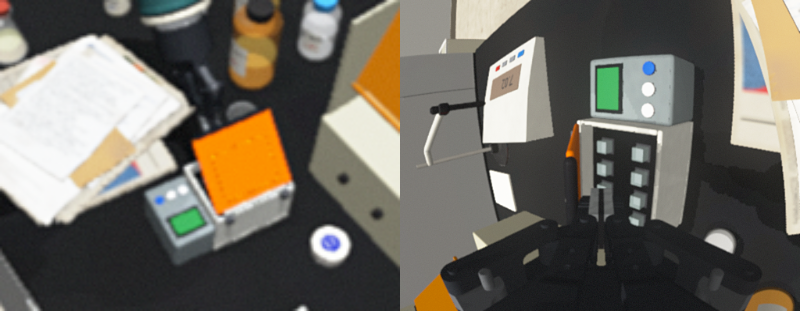

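The cover was caught at 0.82 rad, where planned. The wrist view shows it resting on the outside of the upper finger at about (575,190), and the beaker is clear of the fingers. Now I'll lower it slowly along the arc.

Run:
```python
from h import *
from plant import manip,fingers,read_state,optics
def st(s):
    a=angle(); print(s,round(read_state()["clock"],2),None if a[0] is None else round(a[0]-.035,3),a[1],read_state()["ft_force"].round(2)); return (a[0] or 9)-.035
for th,r in[(.7,.025),(.58,.03),(.47,.025),(.38,.016),(.3,.014),(.22,.014),(.14,.014),(.07,.012),(0.01,.010),(-.04,.010)]:
    manip.movel(P(under(th)),rate=r); st(f"{th:.2f}")
u=under(-.04); manip.movel(P(u-N*6),rate=.015); st("off")
angle("scene","pics/d.png"); im,_=optics.get_image("wrist"); cv2.imwrite("pics/w2.png",im)
a=cv2.imread("pics/d.png")[150:290,190:370]
cv2.imwrite("pics/dw.png",np.hstack([cv2.resize(a,(400,311)),cv2.resize(im,(400,311))]))
```

```text
0.70 10.28 0.695 717 [-0.02  0.04 -0.76]
0.58 10.95 0.556 168 [-0.34 -0.11 -0.43]
0.47 11.67 0.454 129 [-0.36  0.67 -1.13]
0.38 12.53 0.361 116 [-0.53  0.86 -0.63]
0.30 13.39 0.274 110 [-0.39  0.51 -0.84]
0.22 14.26 0.194 111 [ 0.06  0.47 -0.42]
0.14 15.12 0.118 113 [ 0.15 -0.2  -0.81]
0.07 16.01 0.051 163 [ 0.54  0.5  -0.21]
0.01 16.91 0.003 212 [0.2  0.46 0.55]
-0.04 17.69 0.003 225 [-0.11  0.31  0.26]
off 18.29 0.002 239 [ 0.63  1.28 -0.17]
```

View pics/dw.png

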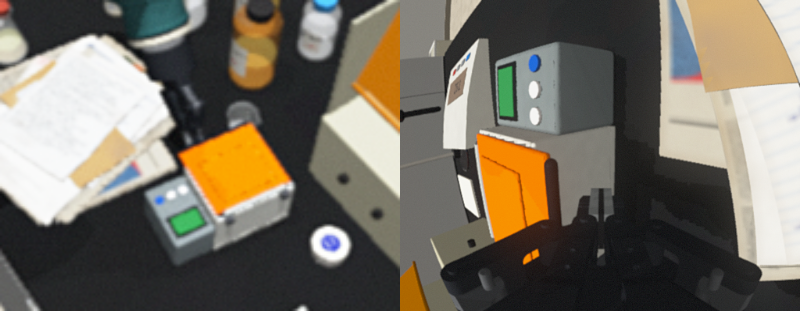

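The cover reads 0.003 rad, shut, and the finger is free below the bead. Now I'll withdraw along the finger axis, check and hand in.

Run:
```python
from h import *
from plant import manip,fingers,read_state,optics
u=under(-.04)-N*6
manip.movel(P(u-N*3-T*4),rate=.02)
manip.movel(P(u-N*5-T*95),rate=.1)
manip.movel(P(u-N*5-T*95+[-20,110]),rate=.2); manip.hold(.5)
print(read_state()["clock"],angle("scene","pics/e.png"),angle("top","pics/f.png"),np.abs(read_state()["qd"]).max())
d=optics.get_image("scene"); im,dd=d; p=cloud(dd,optics.calibration("scene"))
for nm,(i,q) in {"start":(cv2.imread("pics/scene0.png"),cloud(np.load("pics/scene0.npy"),optics.calibration("scene"))),"end":(im,p)}.items():
    hsv=cv2.cvtColor(i,cv2.COLOR_BGR2HSV); g=cv2.inRange(hsv,(50,120,60),(75,255,255))>0
    m=g&(np.linalg.norm(q[...,:2]-C[:2],axis=-1)<.12); print(nm,"green screen",m.sum(),q[m].mean(0).round(4))
a=cv2.imread("pics/e.png")[130:290,170:370]; b=cv2.imread("pics/f.png")[80:250,120:400]
cv2.imwrite("pics/ef.png",np.hstack([cv2.resize(a,(380,304)),cv2.resize(b,(420,304))]))
```

```text
21.0583 (0.035619261639408886, 108) (0.009188914077200435, 83) 0.0019181484093482304
start green screen 117 [ 0.4259 -0.2712  0.0695]
end green screen 116 [ 0.4262 -0.2709  0.0691]
```

View pics/ef.png

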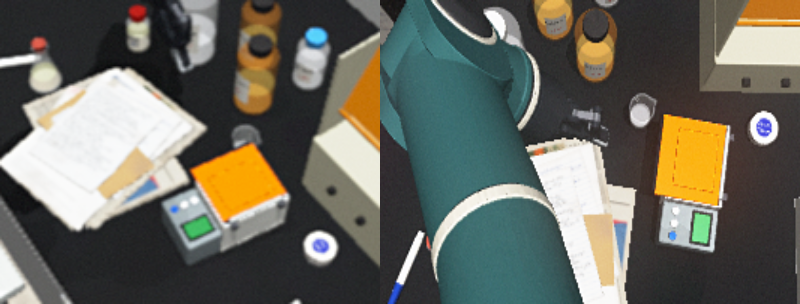

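Run:
```python
from h import *
from plant import manip,read_state
manip.job_done(); s=read_state(); print(s["clock"],s["ft_force"].round(2))
```

```text
the job is handed in; nothing more can be done
the job is handed in; nothing more can be done
```

The cover is shut, and I handed the job in at about 21 s on the robot's clock, well under the 54 s limit. It was lowered without slamming.

- **Push and release:** with the fingers shut, I pushed the cover from behind to about 1.48 rad. It then fell forward on its own while the fingers lifted over the top and came down in front.
- **Catch and lowering:** the bead landed on the outside of the upper finger at 0.82 rad. I lowered it along its arc at about 0.1 rad/s on average below 0.4 rad, then slid the finger out and backed off.

**Last checks:**
- **Cover angle:** after I backed off, the scene camera gave about 0.00 rad. That includes a 0.035 rad correction I applied because this camera sees the cover's outer face. The top camera, uncorrected, gave 0.01 rad.
- **Photometer:** its screen moved by less than 0.5 mm between the first and last pictures, which is within measurement noise.
- **Surroundings:** the last pictures show the bystanders in view (flask, bottle, beaker, tin and marker) standing or lying as before, by eye only. The gripper was clear of the photometer. Wrist force stayed within noise, about 1 N, at every reading up to leaving the cover; I did not read it after backing off.

No check failed.

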